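# Lock the label magnifier's swing arm with its thumbscrew

### The arm

A 6-joint arm with a two-finger parallel gripper is mounted at the origin on the work surface. World frame = base frame: x ahead of the robot, y to its left, z up, the work surface at z = 0. Lengths are in m, angles in rad, forces in N, time in s.
With the tool pointing down it reaches from about 0.425 to 0.95 m from the base axis. Payload 3.5 kg.
Tool frame: the origin (TCP) lies on the centre line of the jaws, within the pads' length; the fingertips stand 17 mm ahead of it and the grasp point (between the pads) lies 2 mm behind it; z points along the fingers, y is the line along which they close (so a half turn about z gives the same grasp; the last joint's range is limited). The gripper opens to 85 mm and grips with 20 to 120 N. Pads are 22 mm wide; open, the fingers measure 114 mm over their backs; the gripper's body (76 mm by 85 mm) begins 54 mm behind the grasp point. The pads swing forward as they close: fully open they stand 13 mm farther back than shut.
Start: joints at [-1.376, 0.286, 1.577, -0, 1.279, -0.15], TCP at [0.228, -0.635, 0.248] pointing down, gripper open.
Joint ranges: [-2.77, 2.77], [-0.9, 2.22], [0.21, 2.48], [-1.53, 4.67], [0.24, 2.81], [-2.84, 2.84]. Speed limits (rad/s): [2.79, 2.79, 3.14, 3.14, 3.14, 3.14].

### API

Orientations are given as a unit quaternion [x, y, z, w].
In Python, from plant import ctrl gives the robot as it stands. The module is installed in compiled form; this text tells all that it offers.
- The arm moves only by the tool drive_tool, never from a script. Its argument "moves" is a list of rows, each a list of 3 entries, a list of its own where there are three numbers: the turn, a rotation vector about the tool's x, y, z in rad, then the shift along the tool's x, y, z in m, then the finger opening in m, from 0 to 0.0854. A call has 1 to 5 rows; each row shifts and turns the commanded pose from where the row before left it, along the tool's axes as they then stand; what a row does not reach is not made up. A row lasts 1/8 s, in which the tool goes at most 62.5 mm and 10.7 degrees, less where a joint would pass 70% of its speed; a pose out of reach is approached as far as the arm can. A call with a gripper value outside its range is refused whole. The fingers move at their own pace and stop on an object; "grip_force" is the grip in N (left out, the last holds). Time passes only in rows, so rows that do not move let the fingers close. It gives the time, the measured TCP pose, the force, the opening and the grip force at its end, in the units of the state.
- ctrl.get_state(): the state, without advancing time (a new reading comes with each control period).
- ctrl.read_camera(name): name is "side" or "top"; returns a dict with "image" (420x560x3 uint8, red, green, blue), "fx", "fy", "cx", "cy" (pixels), "R" (3x3) and "t" (3): a world point X has camera coordinates R X + t. Camera axes: x right, y down, z forward; pixel columns grow to the right and rows downward; lengths in m; the calibration is good to about 2 mm. A picture is of the moment at which its call begins. There is no depth.
- ctrl.sign_off(): hands the job in; it is judged then, once.
The state is a dict: "time": time; "qpos": joint angles; "dq": joint speeds; "joint_efforts": joint torques, N m; "eef_pos": TCP position; "tcp_rot": TCP orientation; "contact_force": force on the tool from outside, world axes, zero at the start; "wrist_torque": the same for the moment, N m; "opening": opening from 0.0 (shut) to 1.0 (fully open); "finger_force": force on a finger pad.
Only numpy, scipy, OpenCV 4.12 (cv2) and the standard library are available. Lean on these libraries where they do the work, as an engineer would, in place of code of your own. Each camera call takes 0.05 s, during which the arm holds its last target. There are 200 camera calls.

### The job

Swing the bench magnifier's arm round by its black knob until the hole in the arm lies over the hole in its base. Then take the thumbscrew from its holder, put it down through both holes until its collar sits flat on the arm, and let go. Leave the amber bottle, the white jar and the small carton where they are.

Things in the scene. Friction and masses are not known exactly. Their poses are not given: they have to be found in the camera images.
- mag_base: White rectangular base of the magnifier, fixed to the bench, 175 x 120 mm and 30 mm high. Its origin lies at bench level on the upright pivot axis of the arm; z up, x along the base's long side. The base runs from x = -50 to +125 mm and y = -60 to +60 mm. A 16 mm hole goes right through it at x = 80, y = 0 mm.
- base_hole (a point): Centre of the mouth of the 16 mm hole in the base's top face, 30 mm above the bench, 80 mm from the pivot axis; axes as the base's.
- mag_arm (a joint): Angle of the arm about its upright pivot, rad; grows anticlockwise from above; 0 when the arm lies along the base's x axis, its hole over the base's hole. Travel -0.5 to 1.1, so no stop at 0; it starts at 0.4 or more. A stiff hinge: it stays where it is left and takes about 2 N at the knob to move.
- swing_hole (a point): Centre of the mouth of the 16 mm hole through the arm, in its top face, 41 mm above the bench, 80 mm from the pivot; x outward along the arm, z up. The arm is an aluminium bar 240 x 40 x 10 mm, 1 mm above the base, with a dark cap 34 mm wide and 12 mm high at the pivot and a round lens of 108 mm diameter centred 255 mm from the pivot.
- swing_knob (a point): Centre of the top of the round black upright knob on the arm, 155 mm from the pivot axis, 95 mm above the bench; the knob is 22 mm in diameter and 54 mm tall, standing on the arm. Axes as the arm's.
- thumbscrew: Steel thumbscrew, upright in the holder at the start, about 80 g. Origin: centre of its collar's underside, z up. Collar 28 mm wide, 5 mm thick. Below: smooth shank 12 mm wide, 36 mm long, last 8 mm tapering to 7 mm. Above: flat head to z = 40 mm, 12 mm thick along y, 22 mm wide along x, wings 38 mm wide from z = 18 mm. It slides in and need not be turned. Seated: origin 41 mm above the bench.
- holder: Grey block fixed to the bench, 70 x 70 mm and 45 mm high, with one upright 14 mm hole in its middle in which the thumbscrew stands, collar on the top face. Origin: centre of the underside.
- amber_bottle: Amber bottle, 48 mm in diameter, 90 mm tall, a bystander; origin at the centre of its underside.
- white_jar: White jar, 60 mm in diameter, 75 mm tall, a bystander; origin at the centre of its underside.
- carton: Small white carton, 60 x 110 mm, 30 mm high, a bystander; origin at the centre of its underside.
There are look-alikes about, which are no part of the job. Of the things shaped like the thumbscrew, the steel one is meant.

How it is judged:
On the way:
1. the hole in the arm is brought over the hole in the base, within 5 mm (horizontal distance between swing_hole and base_hole below 0.005 m), for 0.2 s.
At the end, for the whole second after the job is handed in: The arm's hole lies over the base's hole (within 5 mm), the thumbscrew stands upright (within 0.08 rad) through both holes (its axis within 6 mm of the base hole's), its collar down on the arm's top face (within 3 mm), released and at rest (horizontal distance between swing_hole and base_hole below 0.005 m and horizontal distance between thumbscrew and base_hole below 0.006 m and z of thumbscrew in the frame of swing_hole between -0.004 and 0.003 m and angle between thumbscrew's own z axis and vertical below 0.08 rad and linear speed of thumbscrew below 0.02 m/s); the robot touches nothing.
It fails at once if the amber bottle is moved more than 30 mm or knocked over (distance of amber_bottle from where it was at the start of the episode above 0.03 m or angle between amber_bottle's own z axis and vertical above 0.5 rad).
It fails at once if the white jar is moved more than 30 mm or knocked over (distance of white_jar from where it was at the start of the episode above 0.03 m or angle between white_jar's own z axis and vertical above 0.5 rad).
It fails at once if the carton is moved more than 30 mm (distance of carton from where it was at the start of the episode above 0.03 m).
It also fails if it takes over 58 s, if anything falls off the work surface, if the arm or the gripper's body presses on something with over 40 N, if the wrist force passes 120 N, or if a joint passes its speed limit or range.

## Working session

There is one attempt and no reset: what is moved stays moved. The work goes in short steps, Python scripts to look and compute and a tool call to move; the robot and the scene stay as the last step left them, time stands still between calls to the robot, and variables do not carry over. Pictures are saved under pics/ and viewed, at most 10 in all, crops included, and the job is handed in when it is done.

Besides the shell and the picture viewer there is one more tool, called after "Emit:" as name(argument=value, ...) on one line, values as JSON. drive_tool: Moves the arm, as the interface text tells. Its arguments: {"type":"object","properties":{"moves":{"type":"array","items":{"type":"array"}},"grip_force":{"type":"number"}},"required":["moves"]}

```bash
mkdir -p pics; cat > h.py <<'E'
import numpy as np, cv2
from plant import ctrl
def cam(n,save=None):
    c=ctrl.read_camera(n)
    if save: cv2.imwrite(f'pics/{save}.png',c['image'][:,:,::-1])
    return c
def ray(c,u,v):
    R=np.array(c['R']);t=np.array(c['t'])
    return -R.T@t, R.T@np.array([(u-c['cx'])/c['fx'],(v-c['cy'])/c['fy'],1])
def plane(c,u,v,z):
    o,d=ray(c,u,v); return o+d*(z-o[2])/d[2]
def proj(c,X):
    p=np.array(c['R'])@np.array(X)+np.array(c['t']); return c['fx']*p[0]/p[2]+c['cx'],c['fy']*p[1]/p[2]+c['cy']
E
python3 - <<'E'
from h import *
for n in('top','side'):
    c=cam(n,n+'0'); print(n,ray(c,c['cx'],c['cy']),c['fx'])
s=ctrl.get_state();print(s)
E
```

```text
top (array([ 0.44453326, -0.02879159,  1.12866524]), array([ 0.056986  ,  0.00116626, -0.9983743 ])) 392.5212001222572
side (array([ 0.38283213, -0.84747933,  0.6987447 ]), array([ 0.13414538,  0.79124954, -0.596598  ])) 406.8607348221132
{'time': 0.1, 'qpos': array([-1.37599219e+00,  2.87102508e-01,  1.57803619e+00,  1.49099645e-05,
        1.27859231e+00, -1.49974088e-01]), 'dq': array([ 0.0005345 , -0.00071073, -0.00378699, -0.00047525,  0.00077683,
        0.00246495]), 'joint_efforts': array([ 9.69049574e-05, -4.07296336e+01, -2.93700600e+01, -1.47098349e-04,
        3.38996273e-03,  1.69715514e-05]), 'eef_pos': array([ 0.22808023, -0.63470647,  0.24706547]), 'tcp_rot': array([ 9.85177566e-01,  1.71534315e-01, -1.68287492e-05, -1.06906886e-03]), 'contact_force': array([-0.25338624,  0.20289759,  0.9953984 ]), 'wrist_torque': array([-0.00475068,  0.04549701, -0.02276506]), 'finger_force': 0.0, 'opening': 0.9997094917008591}
```

View pics/top0.png

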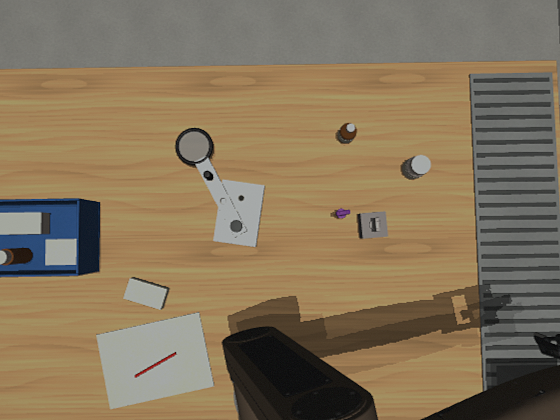

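View pics/side0.png

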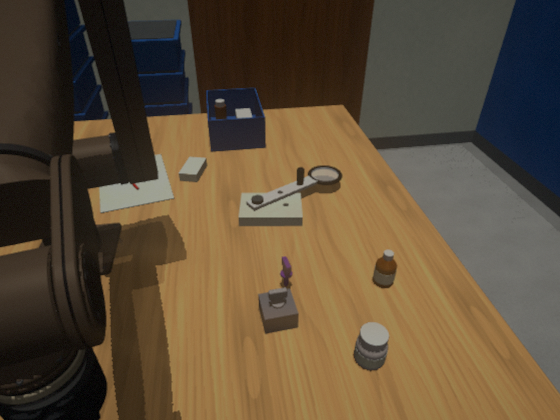

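The top view shows the base near (240,213), pivot cap (236,226), base hole (241,198), arm hole ~(222,200), black knob (208,175) and lens (194,147). Two thumbscrew shapes: the purple one at (341,213) beside the holder, and the grey steel one in the holder at (373,225). The steel one in the holder fits the description. I'll confirm that in a crop.

```bash
python3 - <<'E'
from h import *
im=cv2.imread('pics/top0.png'); s=cv2.imread('pics/side0.png')
a=cv2.resize(im[125:260,165:275],None,fx=4,fy=4,interpolation=cv2.INTER_CUBIC)
b=cv2.resize(im[195:250,325:395],None,fx=4.5,fy=4.5,interpolation=cv2.INTER_CUBIC)
d=cv2.resize(s[250:335,245:315],None,fx=3.4,fy=3.4,interpolation=cv2.INTER_CUBIC)
o=np.zeros((560,780,3),np.uint8);o[:540,:440]=a;o[:b.shape[0],450:450+b.shape[1]]=b;o[260:260+d.shape[0],450:450+d.shape[1]]=d
cv2.imwrite('pics/crop0.png',o)
E
```

```text
(no output)
```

View pics/crop0.png

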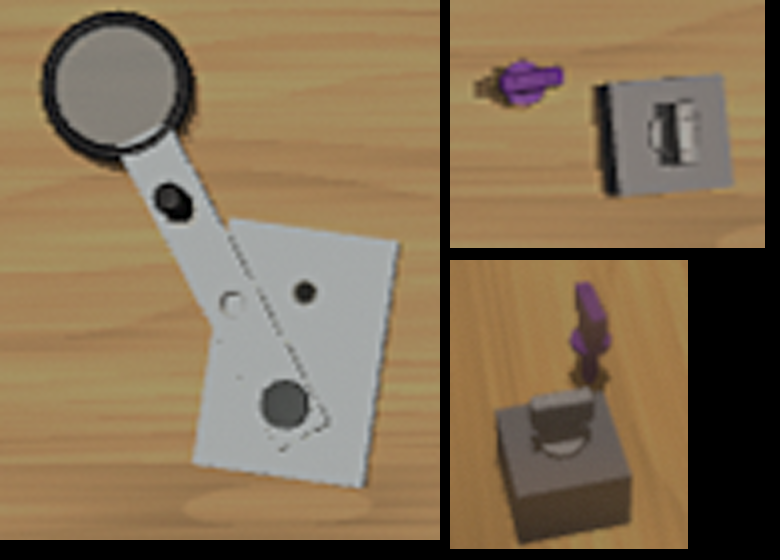

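The crop confirms it: the steel thumbscrew stands in the grey holder and the purple one is separate. In full-image pixels, the base hole is at (241,198), the arm hole at (222.6,200.5), the knob top at about (208,175) and the cap at (236,226).

```bash
cat >> h.py <<'E'
def blob(img,x0,x1,y0,y1,f):
    p=img[y0:y1,x0:x1].astype(float); m=f(p).astype(np.uint8)
    n,l,s,c=cv2.connectedComponentsWithStats(m); 
    if n<2: return None
    i=1+np.argmax(s[1:,4]); return c[i]+[x0,y0],s[i,4]
E
python3 - <<'E'
from h import *
np.set_printoptions(precision=4,suppress=True)
c=cam('top');im=c['image']; g=lambda p:p.mean(2)
f=lambda u,v,o=(165,125),k=4:((u+.5)/k-.5+o[0],(v+.5)/k-.5+o[1])
print('corners',[plane(c,*f(*q),.03)[:2] for q in[(231,218),(399,241),(362,487),(193,464)]])
print('bh',blob(im,235,247,192,205,lambda p:g(p)<110)); 
print('cap',blob(im,226,246,216,236,lambda p:g(p)<130)); print('knob',blob(im,202,215,168,183,lambda p:g(p)<90))
bh=blob(im,235,247,192,205,lambda p:g(p)<110)[0];cp=blob(im,226,246,216,236,lambda p:g(p)<130)[0]
B=plane(c,*bh,.03);P=plane(c,*cp,.052);print('B',B,'P',P,np.linalg.norm((B-P)[:2]))
print('armhole',plane(c,*f(231,304),.041),'lens',plane(c,*f(118,87),.041),'knobtop',plane(c,*f(168,198),.095))
f2=lambda u,v:f(u-450,v,(325,195),4.5)
print('holder',[plane(c,*f2(*q),.045)[:2] for q in[(609,83),(723,75),(733,185),(620,194)]])
print('head',plane(c,*f2(687,131),.085), 'bottle',plane(c,351,128,.09),'jar',plane(c,421,164,.075),'purple',plane(c,341,213,.0))
s=cam('side');k=blob(s['image'],293,307,163,190,lambda p:g(p)<60);print(k)
for z in (.095,.041): print(proj(s,[*P[:2],z]))
E
```

```text
corners [array([0.6059, 0.1304]), array([0.5879, 0.0122]), array([0.4157, 0.0402]), array([0.4334, 0.158 ])]
bh (array([240.875 , 197.6667]), np.int32(24))
cap (array([235.712, 225.6  ]), np.int32(125))
knob (array([208.1286, 175.3286]), np.int32(70))
B [0.5527 0.0787 0.03  ] P [0.4738 0.0914 0.052 ] 0.0798959804364697
armhole [0.5441 0.1292 0.041 ] lens [0.6979 0.2075 0.041 ] knobtop [0.6104 0.1627 0.095 ]
holder [array([ 0.5037, -0.2515]), array([ 0.5076, -0.3217]), array([ 0.4401, -0.3258]), array([ 0.4356, -0.2565])]
head [ 0.4725 -0.2886  0.085 ] bottle [ 0.7301 -0.2243  0.09  ] jar [ 0.6326 -0.414   0.075 ] purple [ 0.5072 -0.2063  0.    ]
(array([299.8952, 175.6286]), np.int32(105))
(np.float64(256.69462916349397), np.float64(185.78110404638971))
(np.float64(257.31961432234965), np.float64(201.9358511557772))
```

Base x axis is at -9.1°, pivot at (0.4738, 0.0913), base hole at (0.5527, 0.0787). The arm is at about 27.5°, so the joint angle is about 0.64. The knob is at (0.611, 0.163). I'm moving towards it with the tool's x axis along the arm.

Emit:
drive_tool(moves=[[[0, 0, -0.135], [0, 0, 0], 0.0854], [[0, 0, 0], [0.047, -0.035, 0], 0.0854], [[0, 0, 0], [0.047, -0.035, 0], 0.0854], [[0, 0, 0], [0.047, -0.035, 0], 0.0854], [[0, 0, 0], [0.047, -0.035, 0], 0.0854]])

```text
time: 0.82
eef_pos: [0.3308, -0.4225, 0.2482]
tcp_rot: [0.971, 0.237, 0.0, -0.0]
contact_force: [1.2, 0.4, -0.7]
opening: 0.996
finger_force: 0.0
```

Emit:
drive_tool(moves=[[[0, 0, 0], [0.047, -0.035, 0], 0.06], [[0, 0, 0], [0.047, -0.035, 0], 0.06], [[0, 0, 0], [0.047, -0.035, 0], 0.06], [[0, 0, 0], [0.047, -0.035, 0], 0.06], [[0, 0, 0], [0.047, -0.035, 0], 0.06]])

```text
time: 1.45
eef_pos: [0.4585, -0.1587, 0.2484]
tcp_rot: [0.971, 0.238, 0.0, 0.0]
contact_force: [0.2, -0.2, -0.4]
opening: 0.702
finger_force: 0.0
```

```bash
cat > rem.py <<'E'
# usage: rem.py x y z yaw_deg : remaining turn about tool z and shift in the present tool axes
import sys
from h import *
from scipy.spatial.transform import Rotation as Ro
s=ctrl.get_state();R=Ro.from_quat(s['tcp_rot']).as_matrix();x,y,z,a=map(float,sys.argv[1:])
yaw=np.arctan2(R[1,0],R[0,0])
print('t',s['time'],'tcp',s['eef_pos'].round(4),'yaw',np.degrees(yaw).round(2),'tilt',np.degrees(np.arccos(-R[2,2])).round(2),'q6',s['qpos'][5].round(2),'F',s['contact_force'].round(1),'open',s['opening'],'ff',s['finger_force'])
print('turn',round(yaw-np.radians(a),4),'shift now',(R.T@(np.array([x,y,z])-s['eef_pos'])).round(4))
R2=Ro.from_euler('z',np.radians(a)).as_matrix()@np.diag([1,-1,-1]);print('shift in target axes',(R2.T@(np.array([x,y,z])-s['eef_pos'])).round(4))
E
python3 rem.py 0.611 0.163 0.2 27.5
```

```text
t 1.45 tcp [ 0.4585 -0.1587  0.2484] yaw 27.48 tilt 0.04 q6 0.55 F [ 0.2 -0.2 -0.4] open 0.7024282937298715 ff 0.0
turn -0.0004 shift now [ 0.2838 -0.2151  0.0484]
shift in target axes [ 0.2838 -0.2149  0.0484]
```

Emit:
drive_tool(moves=[[[0, 0, 0], [0.047, -0.036, 0], 0.06], [[0, 0, 0], [0.047, -0.036, 0], 0.06], [[0, 0, 0], [0.047, -0.036, 0], 0.06], [[0, 0, 0], [0.047, -0.036, 0], 0.06], [[0, 0, 0], [0.047, -0.036, 0], 0.06]])

```text
time: 2.08
eef_pos: [0.5839, 0.1095, 0.2483]
tcp_rot: [0.971, 0.238, 0.0, 0.0]
contact_force: [0.7, -1.2, 0.6]
opening: 0.702
finger_force: 0.0
```

Emit:
drive_tool(moves=[[[0, 0, 0], [0.03, -0.02, 0], 0.06], [[0, 0, 0], [0.0, 0, 0.048], 0.06], [[0, 0, 0], [0, 0, 0], 0.06]])

```text
time: 2.45
eef_pos: [0.5977, 0.1395, 0.1953]
tcp_rot: [0.971, 0.238, -0.005, -0.001]
contact_force: [0.5, -0.2, -0.1]
opening: 0.704
finger_force: 0.0
```

```bash
python3 rem.py 0.611 0.163 0.075 27.5; python3 -c "
from h import *
cam('side','s1')"
```

```text
t 2.45 tcp [0.5977 0.1395 0.1953] yaw 27.54 tilt 0.6 q6 1.15 F [ 0.5 -0.2 -0.1] open 0.7036236203169745 ff 0.0
turn 0.0008 shift now [ 0.0238 -0.0142  0.1201]
shift in target axes [ 0.0226 -0.0147  0.1203]
```

View pics/s1.png

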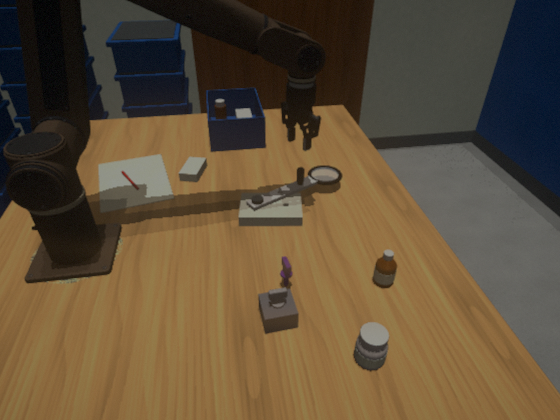

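The gripper is above the knob (300,176), with nothing disturbed. I'm correcting the position and going down.

Emit:
drive_tool(moves=[[[0, 0, 0], [0.0225, -0.0145, 0], 0.06], [[0, 0, 0], [0, 0, 0.04], 0.06], [[0, 0, 0], [0, 0, 0.0], 0.06]])

```text
time: 2.88
eef_pos: [0.6126, 0.1618, 0.1589]
tcp_rot: [0.971, 0.237, -0.002, -0.0]
contact_force: [-0.8, 0.5, -0.4]
opening: 0.703
finger_force: 0.0
```

```bash
python3 rem.py 0.611 0.163 0.075 27.5
```

```text
t 2.875 tcp [0.6126 0.1618 0.1589] yaw 27.45 tilt 0.27 q6 1.19 F [-0.8  0.5 -0.4] open 0.7033127097159635 ff 0.0
turn -0.0008 shift now [-0.0005 -0.0016  0.0839]
shift in target axes [-0.0009 -0.0018  0.0839]
```

Emit:
drive_tool(moves=[[[0, 0, 0], [-0.001, -0.0015, 0.03], 0.06], [[0, 0, 0], [0, 0, 0.03], 0.06], [[0, 0, 0], [0, 0, 0.024], 0.06], [[0, 0, 0], [0, 0, 0], 0.06]])

```text
time: 3.38
eef_pos: [0.6121, 0.1627, 0.0765]
tcp_rot: [0.971, 0.237, -0.001, -0.0]
contact_force: [-0.3, 0.2, 0.2]
opening: 0.707
finger_force: 0.0
```

Emit:
drive_tool(moves=[[[0, 0, 0], [0, 0, 0], 0.015], [[0, 0, 0], [0, 0, 0], 0.015], [[0, 0, 0], [0, 0, 0], 0.015], [[0, 0, 0], [0, 0, 0], 0.015]], grip_force=25)

```text
time: 3.88
eef_pos: [0.6138, 0.1636, 0.0789]
tcp_rot: [0.971, 0.238, 0.002, 0.0]
contact_force: [-0.7, 0.7, 7.1]
opening: 0.248
finger_force: 24.8
```

```bash
python3 rem.py 0.6267 0.0669 0.075 -9.1
```

```text
t 3.875 tcp [0.6138 0.1636 0.0789] yaw 27.48 tilt 0.2 q6 1.19 F [-0.7  0.7  7.1] open 0.24773914094056318 ff 24.763307364773937
turn 0.6385 shift now [-0.0332  0.0917  0.0039]
shift in target axes [0.028  0.0934 0.0039]
```

Knob gripped. I'm swinging along the arc, alternating turns and tangential chords.

Emit:
drive_tool(moves=[[[0, 0, 0.064], [0, 0, 0], 0.015], [[0, 0, 0], [0, 0.0198, 0], 0.015], [[0, 0, 0.128], [0, 0, 0], 0.015], [[0, 0, 0], [0, 0.0198, 0], 0.015], [[0, 0, 0.128], [0, 0, 0], 0.015]])

```text
time: 4.5
eef_pos: [0.6287, 0.1245, 0.0786]
tcp_rot: [0.997, 0.079, 0.003, 0.001]
contact_force: [3.5, -3.2, 3.6]
opening: 0.251
finger_force: 25.3
```

```bash
python3 rem.py 0.6267 0.0669 0.075 -9.1
```

```text
t 4.5 tcp [0.6287 0.1245 0.0786] yaw 9.08 tilt 0.37 q6 1.45 F [ 3.5 -3.2  3.6] open 0.2508067946592495 ff 25.325921394105535
turn 0.3174 shift now [-0.0111  0.0565  0.0037]
shift in target axes [0.0071 0.0572 0.0036]
```

Emit:
drive_tool(moves=[[[0, 0, 0], [0, 0.0198, 0], 0.015], [[0, 0, 0.128], [0, 0, 0], 0.015], [[0, 0, 0], [0, 0.0198, 0], 0.015], [[0, 0, 0.128], [0, 0, 0], 0.015], [[0, 0, 0], [0, 0.017, 0], 0.015]])

```text
time: 5.12
eef_pos: [0.6304, 0.0707, 0.0783]
tcp_rot: [0.999, -0.048, 0.003, -0.002]
contact_force: [3.5, 4.7, 4.0]
opening: 0.248
finger_force: 25.8
```

Emit:
drive_tool(moves=[[[0, 0, 0.06], [0, 0, 0], 0.015], [[0, 0, 0], [0, 0, 0], 0.015]])

```text
time: 5.38
eef_pos: [0.6298, 0.0682, 0.0783]
tcp_rot: [0.997, -0.076, 0.002, 0.001]
contact_force: [1.4, -2.7, 5.6]
opening: 0.246
finger_force: 26.2
```

```bash
python3 rem.py 0.6267 0.0669 0.075 -9.1
```

```text
t 5.375 tcp [0.6298 0.0682 0.0783] yaw -8.69 tilt 0.25 q6 1.67 F [ 1.4 -2.7  5.6] open 0.24627097039708307 ff 26.216154194553383
turn 0.0071 shift now [-0.0029  0.0017  0.0033]
shift in target axes [-0.0029  0.0017  0.0033]
```

Emit:
drive_tool(moves=[[[0, 0, 0], [0, 0.0018, 0], 0.015], [[0, 0, 0], [0, 0, 0], 0.015], [[0, 0, 0], [0, 0, 0], 0.05], [[0, 0, 0], [0, 0, 0], 0.05], [[0, 0, 0], [0, 0, 0], 0.05]])

```text
time: 6.0
eef_pos: [0.6271, 0.0682, 0.0754]
tcp_rot: [0.997, -0.078, -0.001, -0.0]
contact_force: [0.5, -0.4, 0.3]
opening: 0.588
finger_force: 0.0
```

Emit:
drive_tool(moves=[[[0, 0, 0], [0, 0, -0.02], 0.06], [[0, 0, 0], [0, 0, -0.04], 0.06], [[0, 0, 0], [0, 0, -0.05], 0.06], [[0, 0, 0], [0, 0.03, -0.05], 0.06], [[0, 0, 0], [-0.01, 0.06, 0], 0.06]])

```text
time: 6.62
eef_pos: [0.6074, -0.0192, 0.2449]
tcp_rot: [0.997, -0.076, 0.007, 0.001]
contact_force: [1.4, -0.8, 0.4]
opening: 0.7
finger_force: 0.0
```

Emit:
drive_tool(moves=[[[0, 0, 0], [-0.02, 0.055, 0], 0.06], [[0, 0, 0], [-0.02, 0.055, 0], 0.06], [[0, 0, 0], [-0.02, 0.055, 0], 0.06]])

```text
time: 7.0
eef_pos: [0.5183, -0.1743, 0.2381]
tcp_rot: [0.997, -0.078, 0.001, 0.0]
contact_force: [0.2, 0.1, 0.8]
opening: 0.703
finger_force: 0.0
```

```bash
python3 rem.py 0.472 -0.289 0.2 -9.1; python3 - <<'E'
from h import *
c=cam('top','top1');im=cv2.imread('pics/top1.png')
s=cam('side','side1');si=cv2.imread('pics/side1.png')
o=np.zeros((600,800,3),np.uint8);a=cv2.resize(im[135:260,180:290],None,fx=4,fy=4,interpolation=cv2.INTER_CUBIC);o[:500,:440]=a
b=cv2.resize(si[150:240,230:345],None,fx=3,fy=3,interpolation=cv2.INTER_CUBIC);o[:270,450:795]=b
b=cv2.resize(im[195:250,325:395],None,fx=4.5,fy=4.5,interpolation=cv2.INTER_CUBIC);o[290:290+b.shape[0],450:450+b.shape[1]]=b
cv2.imwrite('pics/crop1.png',o)
E
```

```text
t 7.0 tcp [ 0.5183 -0.1743  0.2381] yaw -8.91 tilt 0.14 q6 1.22 F [0.2 0.1 0.8] open 0.7029701183218989 ff 0.0
turn 0.0034 shift now [-0.028   0.1205  0.0382]
shift in target axes [-0.0275  0.1206  0.0381]
```

View pics/crop1.png

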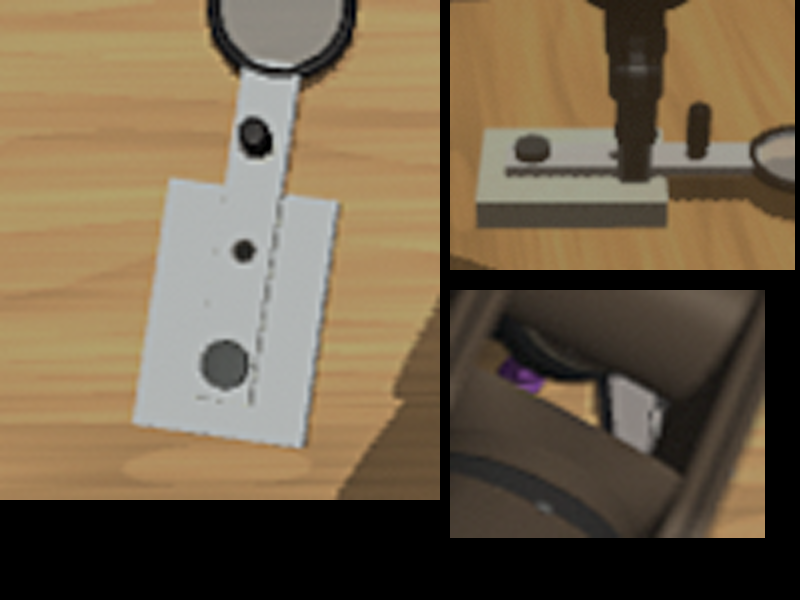

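The dark hole through the arm at crop (243,251) is open, so the arm looks aligned with the base. I'm checking the offset numerically and measuring the head's yaw.

```bash
python3 - <<'E'
from h import *
np.set_printoptions(precision=4,suppress=True)
c=ctrl.read_camera('side'); s=c; c=ctrl.read_camera('top');im=cv2.imread('pics/top1.png');g=lambda p:p.mean(2)
f=lambda u,v,o=(180,135),k=4:((u+.5)/k-.5+o[0],(v+.5)/k-.5+o[1])
h=blob(im,235,247,191,204,lambda p:g(p)<110);cp=blob(im,226,246,216,236,lambda p:g(p)<130)
print(h,cp)
P=plane(c,*cp[0],.052)
H=plane(c,*h[0],.041);H3=plane(c,*h[0],.03)
L=plane(c,*f(283,2),.041)
print('H@.041',H,'@.03',H3,'P',P,np.degrees(np.arctan2(*(H-P)[[1,0]])))
k=blob(im,238,250,160,178,lambda p:g(p)<60); print('knob px',k)
i0=cv2.imread('pics/top0.png')
# arm edge on right and knob direction
a,b=[plane(s,x,y,.085) for x,y in[(268.7,291),(286.7,288.8)]];print('wings edge',a,b,np.linalg.norm(b-a),np.degrees(np.arctan2(*(b-a)[[1,0]])))
print(cv2.cvtColor(i0[214:236,360:388],cv2.COLOR_BGR2GRAY))
E
```

```text
(array([240.4348, 197.2609]), np.int32(23)) (array([235.8374, 225.7154]), np.int32(123))
H@.041 [0.5528 0.0789 0.041 ] @.03 [0.5539 0.0799 0.03  ] P [0.4735 0.0911 0.052 ] -8.75966827869422
knob px (array([243.48, 169.18]), np.int32(50))
wings edge [ 0.4533 -0.2863  0.085 ] [ 0.4901 -0.2863  0.085 ] 0.036832720412862514 -0.01745157238552966
[[ 79 121 129 126 126 125 125 124 124 123 124 122 125 124 125 124 123 123
  123 123 123 123 123 123 120 127 138 141]
 [ 81 122 128 127 126 126 125 125 123 125 125 124 125 125 125 125 125 125
  125 124 123 122 123 122 121 123 133 137]
 [ 62 115 130 126 125 125 125 126 124 126 128 127 127 128 128 124 118 116
  117 121 123 122 123 122 121 123 137 142]
 [ 64 117 129 126 125 126 126 124 127 127 123 120 122 120 119 109  91  86
   96 116 123 122 122 124 122 120 136 145]
 [ 60 116 131 127 124 125 125 126 126 130  91  55  57  47  27 100 133 142
  138 128 123 123 122 122 122 119 137 148]
 [ 40 112 130 126 125 126 126 125 126 131  96  57  52  40  31 113 150 155
  139 119 120 124 123 122 123 121 139 148]
 [ 40 112 131 126 125 126 125 125 127 131  95  52  52  
[... 1117 characters left out ...]
 28  39 113 130 127 126 126 125 126 126 131  97  47  42  38  28 110 151
  147 135 127 123 123 123 122 123 122 126]
 [ 27  38 112 132 126 126 125 125 124 126 131 103  73  72  66  61  84 102
  109 112 118 123 122 123 122 123 122 126]
 [ 28  19 110 133 126 126 126 125 125 126 126 129 132 136 123 126 131 127
  126 124 124 123 123 123 122 122 121 126]
 [ 25  20 111 133 127 126 125 125 125 126 125 126 126 127 127 127 126 125
  125 124 122 124 123 123 123 124 121 127]
 [ 24  20 107 132 128 126 126 126 124 125 125 125 125 125 125 126 124 124
  124 123 123 123 124 122 123 122 122 125]
 [ 22  21  88 122 128 126 126 126 126 126 125 125 127 125 125 124 124 124
  123 125 123 122 123 122 122 122 122 123]]
```

The arm hole measures (0.5528, 0.0789) and the base hole (0.5527, 0.0787), so they're aligned within about 1 mm. The thumbscrew is at about (0.472, -0.288) with yaw about 3.5°.

Emit:
drive_tool(moves=[[[0, 0, -0.108], [0, 0, 0], 0.045], [[0, 0, -0.108], [0, 0, 0], 0.045], [[0, 0, 0], [-0.02, 0.055, 0], 0.045], [[0, 0, 0], [-0.02, 0.055, 0], 0.045], [[0, 0, 0], [0, 0, 0.04], 0.045]])

```text
time: 7.82
eef_pos: [0.4882, -0.2888, 0.2008]
tcp_rot: [1.0, 0.029, 0.004, 0.004]
contact_force: [0.5, 0.7, 0.3]
opening: 0.525
finger_force: 0.0
```

Emit:
drive_tool(moves=[[[0, 0, 0], [0, 0, 0.0], 0.045], [[0, 0, 0], [0, 0, 0], 0.045]])

```text
time: 8.07
eef_pos: [0.4868, -0.284, 0.1974]
tcp_rot: [1.0, 0.031, 0.0, 0.0]
contact_force: [-0.6, -0.1, 1.0]
opening: 0.529
finger_force: 0.0
```

```bash
python3 rem.py 0.472 -0.288 0.073 3.5
```

```text
t 8.075 tcp [ 0.4868 -0.284   0.1974] yaw 3.56 tilt 0.06 q6 0.8 F [-0.6 -0.1  1. ] open 0.5285260471781748 ff 0.0
turn 0.001 shift now [-0.0152  0.003   0.1244]
shift in target axes [-0.0151  0.003   0.1244]
```

Emit:
drive_tool(moves=[[[0, 0, 0], [-0.015, 0.003, 0], 0.045], [[0, 0, 0], [0, 0, 0.045], 0.045], [[0, 0, 0], [0, 0, 0.02], 0.045], [[0, 0, 0], [0, 0, 0], 0.045], [[0, 0, 0], [0, 0, 0], 0.045]])

```text
time: 8.7
eef_pos: [0.4717, -0.2896, 0.1333]
tcp_rot: [1.0, 0.03, 0.001, 0.001]
contact_force: [-1.2, -1.0, 0.9]
opening: 0.523
finger_force: 0.0
```

```bash
python3 rem.py 0.472 -0.288 0.073 3.5;python3 - <<'E'
from h import *
a=cam('side')['image'][230:340,220:340,::-1]
cv2.imwrite('pics/g.png',cv2.resize(a,None,fx=4,fy=4))
E
```

```text
t 8.7 tcp [ 0.4717 -0.2896  0.1333] yaw 3.45 tilt 0.18 q6 0.78 F [-1.2 -1.   0.9] open 0.5226979491332421 ff 0.0
turn -0.0009 shift now [ 0.0003 -0.0017  0.0603]
shift in target axes [ 0.0004 -0.0015  0.0603]
```

View pics/g.png

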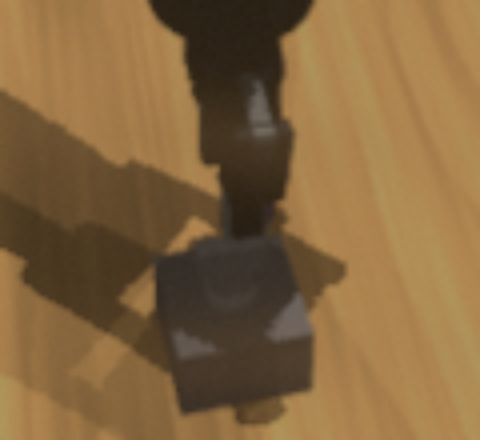

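The gripper is directly above the steel head (crop ~(230,265)) and lined up with it. I'm going down and gripping.

Emit:
drive_tool(moves=[[[0, 0, 0], [0, -0.001, 0.025], 0.045], [[0, 0, 0], [0, 0, 0.02], 0.045], [[0, 0, 0], [0, 0, 0.013], 0.045], [[0, 0, 0], [0, 0, 0], 0.045], [[0, 0, 0], [0, 0, 0], 0.045]])

```text
time: 9.38
eef_pos: [0.4716, -0.2885, 0.0745]
tcp_rot: [1.0, 0.03, 0.001, 0.001]
contact_force: [-0.4, 0.1, 0.2]
opening: 0.524
finger_force: 0.0
```

Emit:
drive_tool(moves=[[[0, 0, 0], [0, 0, 0], 0.005], [[0, 0, 0], [0, 0, 0], 0.005], [[0, 0, 0], [0, 0, 0], 0.005], [[0, 0, 0], [0, 0, 0], 0.005]], grip_force=40)

```text
time: 9.88
eef_pos: [0.4714, -0.2883, 0.0741]
tcp_rot: [1.0, 0.03, 0.001, 0.0]
contact_force: [-0.8, 0.5, 4.4]
opening: 0.134
finger_force: 40.3
```

```bash
python3 rem.py 0.472 -0.288 0.2 3.5
```

```text
t 9.875 tcp [ 0.4714 -0.2883  0.0741] yaw 3.43 tilt 0.08 q6 0.78 F [-0.8  0.5  4.4] open 0.1335301659779283 ff 40.30066342558712
turn -0.0013 shift now [ 0.0008 -0.0002 -0.1259]
shift in target axes [ 0.0006 -0.0003 -0.1259]
```

Emit:
drive_tool(moves=[[[0, 0, 0], [0, 0, -0.03], 0.005], [[0, 0, 0], [0, 0, -0.045], 0.005], [[0, 0, 0], [0, 0, -0.045], 0.005], [[0, 0, 0], [0.0148, -0.0516, 0], 0.005], [[0, 0, 0], [0.0148, -0.0516, 0], 0.005]])

```text
time: 10.5
eef_pos: [0.4943, -0.1824, 0.1935]
tcp_rot: [1.0, 0.029, 0.0, 0.0]
contact_force: [0.3, 0.7, -1.2]
opening: 0.133
finger_force: 40.3
```

Emit:
drive_tool(moves=[[[0, 0, 0], [0.0148, -0.0516, 0], 0.005], [[0, 0, 0], [0.0148, -0.0516, 0], 0.005], [[0, 0, 0], [0.0148, -0.0516, 0], 0.005], [[0, 0, 0], [0.0148, -0.0516, 0], 0.005], [[0, 0, 0], [0.0148, -0.0516, 0], 0.005]])

```text
time: 11.12
eef_pos: [0.5523, 0.0806, 0.1925]
tcp_rot: [1.0, 0.03, -0.001, 0.0]
contact_force: [1.5, 0.1, -2.0]
opening: 0.134
finger_force: 40.3
```

Emit:
drive_tool(moves=[[[0, 0, 0], [0, 0, 0], 0.005], [[0, 0, 0], [0, 0, 0], 0.005]])

```text
time: 11.38
eef_pos: [0.5522, 0.0787, 0.1925]
tcp_rot: [1.0, 0.03, -0.001, 0.0]
contact_force: [0.4, 0.9, -1.2]
opening: 0.133
finger_force: 40.4
```

```bash
python3 rem.py 0.5522 0.0787 0.125 3.5; python3 - <<'E'
from h import *
a=cam('side','s2')['image'][90:240,210:360,::-1]
cv2.imwrite('pics/g2.png',cv2.resize(a,None,fx=4,fy=4,interpolation=cv2.INTER_CUBIC))
E
```

```text
t 11.375 tcp [0.5522 0.0787 0.1925] yaw 3.47 tilt 0.1 q6 1.47 F [ 0.4  0.9 -1.2] open 0.13319299731293494 ff 40.384390759281814
turn -0.0006 shift now [ 0.0001 -0.      0.0675]
shift in target axes [0.     0.     0.0675]
```

View pics/g2.png

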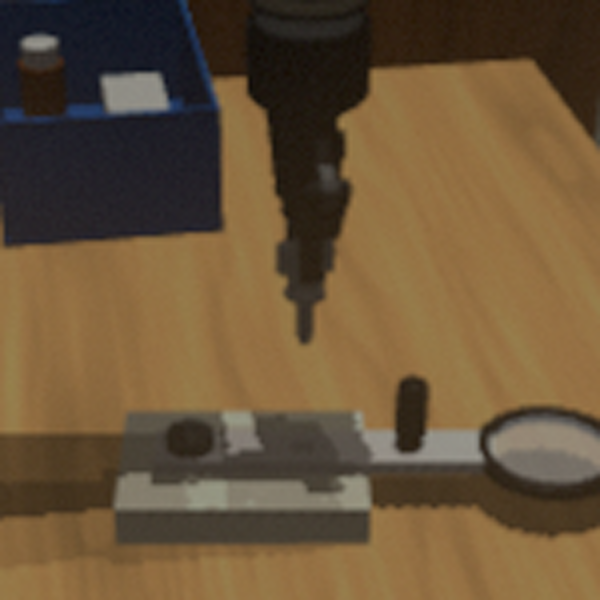

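The screw hangs upright in the jaws, with its tip at crop (304,342). I'm checking the tip's x against its expected projection.

```bash
python3 - <<'E'
from h import *
c=cam('side');g=c['image'].mean(2)
for x in(.5502,.5522,.5542): print(x,np.round(proj(c,[x,.0787,.133]),2),np.round(proj(c,[x,.0787,.1275]),2))
print(g[158:178,278:296].astype(int))
E
```

```text
0.5502 [285.06 173.91] [285.04 175.67]
0.5522 [285.79 173.85] [285.77 175.61]
0.5542 [286.52 173.79] [286.5  175.55]
[[113  99  61  56  48  47  43  33  31  32  34  32  36  72  97 103 111 108]
 [112 108  98  87  61  48  43  34  30  31  33  30  37  79 108 111 111 110]
 [113 113 112  98  60  48  45  37  34  33  36  36  48  82 111 110 110 111]
 [112 112 108  89  51  47  46  45  44  46  44  46  54  87 111 111 112 111]
 [112 112 102  74  52  47  48  49  47  49  50  50  53  84 110 111 109 111]
 [110 115 100  66  51  52  51  51  52  52  50  49  50  81 111 110 111 111]
 [111 112 108  87  53  50  51  53  50  51  49  46  55  87 109 109 109 110]
 [110 111 111 106  92  71  51  46  48  50  56  70  84 100 109 111 111 111]
 [109 112 112 114 111  94  63  47  47  46  73  97 100 107 109 111 111 112]
 [110 111 112 112 114 101  67  48  47  46  77 106 104 105 107 108 110 111]
 [110 112 111 113 113 101  66  46  45  46  80 107 105 104 105 108 110 110]
 [109 109 112 112 112 102  65  44  47  50  82 108 106 104 105 106 109 110]
 [108 110 110 112 114  99  66  47  46  50  84 110 108 104 104 105 107 111]
 [108 111 111 112 111 100  67  48  47  52  83 110 108 107 105 103 107 109]
 [109 109 112 114 112 100  65  47  46  53  85 109 109 107 105 105 107 107]
 [109 108 111 112 112 101  65  44  48  55  85 111 110 109 107 105 106 107]
 [109 110 112 113 114 108  83  45  46  64  94 113 109 111 108 105 107 108]
 [106 106 111 113 113 113  96  63  60  85 109 112 111 110 109 107 107 109]
 [106 107 109 111 112 113 108  99  97 106 113 113 112 112 109 108 107 107]
 [108 105 108 110 113 112 113 112 112 113 113 114 112 110 109 108 109 110]]
```

It matches (shank centre col 285.9, so x≈0.5525). I'm descending.

Emit:
drive_tool(moves=[[[0, 0, 0], [0, 0, 0.04], 0.005], [[0, 0, 0], [0, 0, 0.03], 0.005], [[0, 0, 0], [0, 0, 0.012], 0.005], [[0, 0, 0], [0, 0, 0], 0.005], [[0, 0, 0], [0, 0, 0], 0.005]])

```text
time: 12.1
eef_pos: [0.5539, 0.0784, 0.1129]
tcp_rot: [1.0, 0.03, 0.001, 0.0]
contact_force: [-0.3, -0.0, -1.1]
opening: 0.132
finger_force: 40.4
```

```bash
python3 rem.py 0.5522 0.0787 0.0701 3.5
```

```text
t 12.1 tcp [0.5539 0.0784 0.1129] yaw 3.39 tilt 0.16 q6 1.47 F [-0.3 -0.  -1.1] open 0.132004858610234 ff 40.386194495949894
turn -0.0019 shift now [-0.0018 -0.0004  0.0428]
shift in target axes [-0.0017 -0.0004  0.0428]
```

Emit:
drive_tool(moves=[[[0, 0, 0], [-0.0015, -0.0005, 0.006], 0.005], [[0, 0, 0], [0, 0, 0.006], 0.005], [[0, 0, 0], [0, 0, 0.006], 0.005], [[0, 0, 0], [0, 0, 0], 0.005]])

```text
time: 12.6
eef_pos: [0.5507, 0.0793, 0.0925]
tcp_rot: [1.0, 0.03, -0.001, -0.0]
contact_force: [-0.5, 0.1, -0.5]
opening: 0.132
finger_force: 40.4
```

```bash
python3 rem.py 0.5522 0.0787 0.0701 3.5
```

```text
t 12.6 tcp [0.5507 0.0793 0.0925] yaw 3.43 tilt 0.09 q6 1.47 F [-0.5  0.1 -0.5] open 0.13218507246331274 ff 40.38584639551118
turn -0.0012 shift now [0.0015 0.0007 0.0224]
shift in target axes [0.0015 0.0007 0.0224]
```

The tip is already through the arm, with no contact force. I'm continuing down.

Emit:
drive_tool(moves=[[[0, 0, 0], [0.001, 0.0005, 0.006], 0.005], [[0, 0, 0], [0, 0, 0.006], 0.005], [[0, 0, 0], [0, 0, 0.006], 0.005], [[0, 0, 0], [0, 0, 0.002], 0.005], [[0, 0, 0], [0, 0, 0], 0.005]])

```text
time: 13.22
eef_pos: [0.5521, 0.0788, 0.0731]
tcp_rot: [1.0, 0.03, -0.0, -0.0]
contact_force: [0.2, 0.4, -1.7]
opening: 0.134
finger_force: 40.4
```

```bash
python3 rem.py 0.5522 0.0787 0.0701 3.5
```

```text
t 13.225 tcp [0.5521 0.0788 0.0731] yaw 3.43 tilt 0.03 q6 1.47 F [ 0.2  0.4 -1.7] open 0.13396983126380643 ff 40.38539333269
turn -0.0013 shift now [0.0001 0.0001 0.003 ]
shift in target axes [0.0001 0.0001 0.003 ]
```

Emit:
drive_tool(moves=[[[0, 0, 0], [0, 0, 0.003], 0.005], [[0, 0, 0], [0, 0, 0], 0.005], [[0, 0, 0], [0, 0, 0], 0.045], [[0, 0, 0], [0, 0, 0], 0.045], [[0, 0, 0], [0, 0, 0], 0.045]])

```text
time: 13.85
eef_pos: [0.5524, 0.0788, 0.0705]
tcp_rot: [1.0, 0.03, 0.0, 0.0]
contact_force: [-0.3, -0.1, -0.8]
opening: 0.529
finger_force: 0.0
```

Emit:
drive_tool(moves=[[[0, 0, 0], [0, 0, -0.02], 0.045], [[0, 0, 0], [0, 0, -0.04], 0.045], [[0, 0, 0], [0, 0, -0.05], 0.045], [[0, 0, 0], [0, 0.05, -0.03], 0.045], [[0, 0, 0], [0, 0.06, 0], 0.045]])

```text
time: 14.48
eef_pos: [0.5609, -0.0317, 0.2148]
tcp_rot: [0.999, 0.031, 0.004, 0.001]
contact_force: [1.6, 0.1, -0.2]
opening: 0.529
finger_force: 0.0
```

Emit:
drive_tool(moves=[[[0, 0, 0], [0, 0.06, 0], 0.045], [[0, 0, 0], [0, 0.06, 0], 0.045], [[0, 0, 0], [0, 0.06, 0], 0.045], [[0, 0, 0], [0, 0.06, 0], 0.045], [[0, 0, 0], [0, 0, 0], 0.045]])

```text
time: 15.1
eef_pos: [0.5727, -0.2747, 0.2102]
tcp_rot: [1.0, 0.027, 0.0, 0.0]
contact_force: [0.2, 0.3, -0.1]
opening: 0.523
finger_force: 0.0
```

```bash
python3 - <<'E'
from h import *
a=cam('side','s3')['image'][130:240,220:350,::-1]
b=cam('top','t3')['image'][135:255,185:285,::-1]
o=np.zeros((480,800,3),np.uint8);f=lambda q,k:cv2.resize(q,None,fx=k,fy=k,interpolation=cv2.INTER_CUBIC)
o[:330,:390]=f(a,3);o[:480,400:]=f(b,4)
cv2.imwrite('pics/fin.png',o)
s=ctrl.get_state();print(s['time'],s['eef_pos'],s['contact_force'])
E
```

```text
15.2 [ 0.57285446 -0.27082704  0.20992829] [ 0.6204699   0.73294765 -0.13701522]
```

View pics/fin.png

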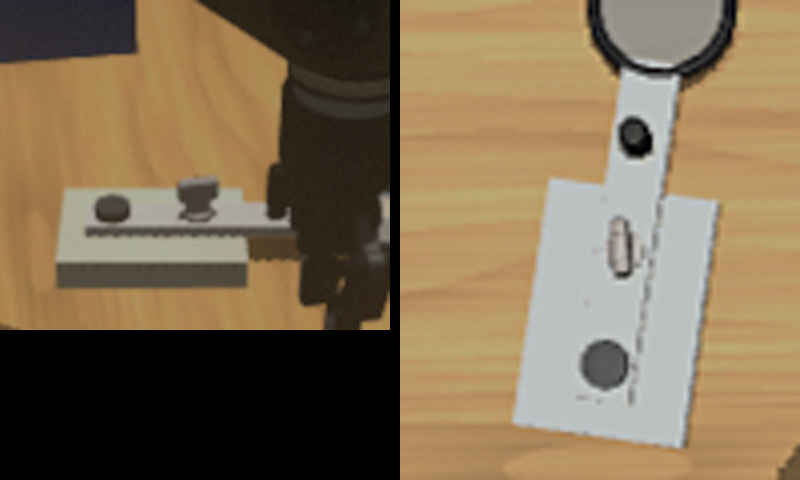

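The screw is seated upright with its collar on the arm: head at side crop (197,190), top crop (620,246). The arm is still aligned and the gripper is clear, so I'm handing in.

```bash
python3 -c "
from plant import ctrl
print(ctrl.sign_off())"
```

```text
the job is handed in; nothing more can be done
None
```

I swung the arm until its hole lay over the base's hole (measured within about 1 mm), put the steel thumbscrew down through both holes with its collar on the arm, let go, and handed the job in at about 15 s; the sign-off returned no verdict.

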